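# Change the filters on a microscope light base

### The arm

A 7-joint arm with a two-finger parallel gripper is mounted at the origin on the work surface. World frame = base frame: x ahead of the robot, y to its left, z up, the work surface at z = 0. Lengths are in mm, angles in rad, forces in N, time in s.
With the tool pointing down it reaches from about 400 to 875 mm from the base axis. Payload 19.3 kg.
Tool frame: the origin (TCP) lies at the very end of the fingers, on their centre line; the grasp point (between the pads) lies 19 mm behind it (grip_point_offset is the z of the grasp point in the tool frame, in mm); z points along the fingers, y is the line along which they close (so a half turn about z gives the same grasp; the last joint's range is limited). The gripper opens to 85 mm and grips with 20 to 120 N. Pads are 22 mm wide; open, the fingers measure 114 mm over their backs; the gripper's body (76 mm by 85 mm) begins 54 mm behind the grasp point. The pads swing forward as they close: fully open they stand 13 mm farther back than shut.
Start: joints at [1.043, 0.521, -0.036, 1.599, 0.021, 1.021, -0.113], TCP at [276.207, -560.646, 201.091] pointing down, gripper open.
Joint ranges: [-2.91, 2.91], [-0.3, 2.13], [-1.5, 1.42], [0.17, 2.43], [-1.26, 4.41], [0.16, 1.93], [-2.52, 2.52]. Speed limits (rad/s): [1.89, 1.89, 2.39, 2.39, 3.01, 3.01, 3.01].

### API

Orientations are given as a 3x3 rotation matrix whose columns are the frame's x, y, z axes.
In Python, from workcell import movep, movel, goto_joints, open_gripper, clamp, wait, inverse_kinematics, read_state, camera, PlanningError, finish_job, grip_point_offset gives the robot as it stands. Calls block until the motion is done:
- movep(position, orientation): joint-space move of the TCP to a pose.
- movel(position, frame=None, max_speed=150, guard=None): straight line of the TCP; frame=None keeps the orientation; max_speed is the mean speed in mm/s. With guard (N) it stops when the force on the tool has changed by that much, and returns True; else False.
- goto_joints(angles): joint-space move.
- open_gripper() and clamp(): open the fingers fully, or close them until they stop; the grip force is fixed at half the most.
- wait(seconds).
- inverse_kinematics(position, orientation): joint angles nearest the present ones, or None.
- read_state(): the state.
- camera(name): name is "scene" or "top"; returns a dict with "image" (400x640x3 uint8, blue, green, red), "range_z" (400x640 float32, mm along the optical axis (not along the pixel's ray), 0 where there is no reading), "fx", "fy", "cx", "cy" (pixels), "cam_to_world" (4x4, takes a point from camera to world coordinates). Camera axes: x right, y up, looking along -z (the intrinsics and any distortion apply to the point x, -y, -z); pixel columns grow to the right and rows downward; lengths in mm; the calibration is good to about 2 mm. A picture is of the moment at which its call begins.
A pose or a line that the arm cannot do raises PlanningError and nothing moves.
- finish_job(): hands the job in; it is judged then, once.
The state is a dict: "time": time; "qpos": joint angles; "qvel": joint speeds; "joint_efforts": joint torques, N m; "eef_pos": TCP position; "tool_rot": TCP orientation; "ft_force": force on the tool from outside, world axes, zero at the start; "torque": the same for the moment, N m; "finger_gap": finger opening in mm; "gripper_force": force on a finger pad.
Only numpy, scipy, OpenCV 4.12 (cv2) and the standard library are available. Lean on these libraries where they do the work, as an engineer would, in place of code of your own. Each camera call takes 0.05 s, during which the arm holds its last target. There are 200 camera calls.

### The job

First take the used filter slider (orange tab) out of the microscope light base, pulling it straight along its channel and keeping it level, and lay it flat inside the blue tray. Then build the new filter stack on the light port one mount at a time: white diffuser at the bottom, blue filter on it, green filter on top, each nested fully home in the one below and kept upright. Leave the oil bottle, the slide box and the objective where they are.

Things in the scene. Friction and masses are not known exactly. Their poses are not given: they have to be found in the camera images.
- light_base: fixed light base, dark foot, white top 44 mm high, x -80..120, y -90..90 mm. Origin: on the table under the axis of its round light port, z up. Port: dark collar round a pale disc (the black disc is no port), 54 mm outside, 43 inside, rim 52 mm above table, 8 deep; a seated mount's origin is at 47 mm. Slider channel, mid -y face, runs along y: 33 wide, 9.5 high, 90 deep, floor at 26 mm
- slider: loose flat dark aluminium bar 125 (x) x 30 x 7 mm, 40-85 g. Origin: centre of underside, z up. Orange grip tab 16 x 16 mm, centred at x -54.5 mm, from 7 to 35 mm above the underside. Starts in the base's channel, own +x along base +y, bar flat on channel floor, tab outside at least 28 mm off the housing. Slides freely; is out once drawn 80 mm towards base -y
- tray: fixed shallow blue open tray for the slider, 163 (x) x 78 (y) x 14 mm high outside, walls and floor 4 mm thick. Origin: centre of its underside on the table, z up. The slider may lie either way round in it
- white_mount: loose black round filter mount, white glass in its top (diffuser), 35-70 g. Foot 38 mm across, 5 high, chamfered; above it body 54 mm across from 5 to 18 mm height (grip here); top recess 43 mm across, 6 deep. A foot drops into a recess or the port with 2.5 mm play until the 54 mm body rests on the rim, so each stacked mount adds 13 mm. Origin: centre of the foot's underside, z up
- blue_mount: loose black round filter mount with blue glass in its top; shape, sizes, weight and origin exactly as the white mount
- green_mount: loose black round filter mount with green glass in its top; shape, sizes, weight and origin exactly as the white mount
- oil_bottle: bystander: small amber bottle with black cap, 32 mm across, 62 mm high, standing loose. Origin: centre of its underside
- slide_box: bystander: yellow slide box, 100 x 85 x 32 mm high, loose. Origin: centre of its underside
- objective: bystander: steel microscope objective standing on end, 38 mm across, 45 mm high, loose. Origin: centre of its underside

How it is judged (in metres and radians):
On the way, in this order (a step that is already met when the one before it is completed fails the run):
1. the slider lies released and flat in the tray (x of slider in the frame of tray between -0.02 and 0.02 m and y of slider in the frame of tray between -0.025 and 0.025 m and z of slider in the frame of tray below 0.009 m and angle between slider's own z axis and vertical below 0.06 rad and linear speed of slider below 0.02 m/s and contact force between slider and the fingers below 0.05 N), for 0.2 s.
2. the white mount is seated on the light port and released (horizontal distance between white_mount and light_base below 0.005 m and z of white_mount in the frame of light_base between 0.044 and 0.05 m and angle between white_mount's own z axis and vertical below 0.08 rad and linear speed of white_mount below 0.02 m/s and contact force between white_mount and the fingers below 0.05 N), for 0.2 s.
3. the blue mount is nested on the white one and released (horizontal distance between blue_mount and white_mount below 0.005 m and z of blue_mount in the frame of light_base between 0.057 and 0.063 m and angle between blue_mount's own z axis and vertical below 0.08 rad and linear speed of blue_mount below 0.02 m/s and contact force between blue_mount and the fingers below 0.05 N), for 0.2 s.
4. the green mount is nested on the blue one and released (horizontal distance between green_mount and blue_mount below 0.005 m and z of green_mount in the frame of light_base between 0.07 and 0.076 m and angle between green_mount's own z axis and vertical below 0.08 rad and linear speed of green_mount below 0.02 m/s and contact force between green_mount and the fingers below 0.05 N), for 0.2 s.
At the end, for the whole second after the job is handed in: slider flat (0.06 rad) on the tray floor, inside its walls; white, blue, green mounts stacked in that order upwards on the light port, each within 5 mm of the axis beneath, 3 mm of its nested height, 0.08 rad of upright; all released and at rest (all of step 1 and all of step 2 and all of step 3 and all of step 4); the robot touches nothing.
It fails at once if the slider is tipped more than 0.35 rad out of level (angle between slider's own z axis and vertical above 0.35 rad).
It fails at once if a filter mount is tipped more than 0.6 rad (angle between any of white_mount, blue_mount, green_mount's own z axis and vertical above 0.6 rad).
It fails at once if a bystander (oil bottle, slide box, objective) is moved more than 25 mm (distance of any of oil_bottle, slide_box, objective from where it was at the start of the episode above 0.025 m).
It also fails if it takes over 106 s, if anything falls off the work surface, if the arm or the gripper's body presses on something with over 40 N, if the wrist force passes 120 N, or if a joint passes its speed limit or range.

## Working session

There is one attempt and no reset: what is moved stays moved. The work goes in short steps, each a Python script; the robot and the scene stay as the last script left them, time stands still between calls to the robot, and variables do not carry over. Pictures are saved under pics/ and viewed, at most 14 in all, crops included, and the job is handed in when it is done.

```bash
mkdir -p pics; ls
python3 - <<'E'
from workcell import *
import cv2,numpy as np
for n in("top","scene"):
    c=camera(n);cv2.imwrite(f"pics/{n}0.png",c["image"]);np.save(f"pics/{n}0.npy",c,allow_pickle=True)
    print(n,c["fx"],c["fy"],c["cx"],c["cy"],np.round(c["cam_to_world"],3).tolist(),[k for k in c])
s=read_state();print(s["time"],s["finger_gap"],grip_point_offset,np.round(s["tool_rot"],3).tolist())
E
```

```text
pics
top 414.03760155989016 414.03760155989016 317.3411732890011 204.1024488816528 [[0.015, 0.995, -0.096, 424.721], [-1.0, 0.016, 0.013, 49.013], [0.014, 0.095, 0.995, 1246.028], [0.0, 0.0, 0.0, 1.0]] ['image', 'range_z', 'fx', 'fy', 'cx', 'cy', 'cam_to_world']
scene 464.0946098255741 464.0946098255741 325.64883606642 199.3414322525648 [[0.737, -0.387, 0.554, 1220.651], [0.676, 0.447, -0.586, -645.114], [-0.021, 0.806, 0.591, 775.807], [0.0, 0.0, 0.0, 1.0]] ['image', 'range_z', 'fx', 'fy', 'cx', 'cy', 'cam_to_world']
0.1 85.43658455848798 -18.700000000000003 [[0.897, 0.442, -0.001], [0.442, -0.897, 0.001], [-0.0, -0.001, -1.0]]
```

View pics/top0.png

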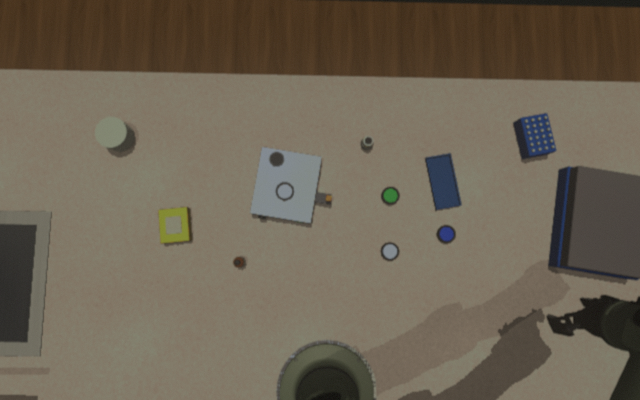

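View pics/scene0.png

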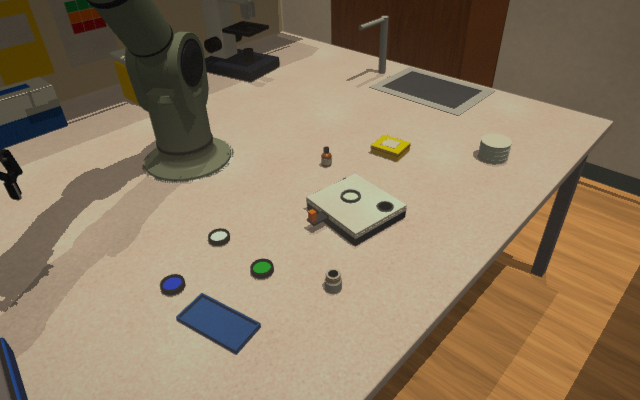

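The top view shows the port at (285,191), black disc (277,159), tab (328,199), tray (443,182), white mount (390,251), green (391,195) and blue (446,234). The scene view shows the same objects: port (351,196), tab (313,215), white (219,237), blue (173,284), green (262,268), tray (218,322).

```bash
cat > h.py <<'E'
import cv2,numpy as np
def ray(c,px):
    px=np.atleast_2d(px).astype(float)
    d=np.c_[(px[:,0]-c["cx"])/c["fx"],-(px[:,1]-c["cy"])/c["fy"],-np.ones(len(px))]
    T=np.array(c["cam_to_world"]);return T[:3,3],d@T[:3,:3].T
def plane(c,px,z):
    o,d=ray(c,px);return o+d*((z-o[2])/d[:,2])[:,None]
def proj(c,p):
    T=np.array(c["cam_to_world"]);q=(np.atleast_2d(p)-T[:3,3])@T[:3,:3]
    return np.c_[c["cx"]+c["fx"]*q[:,0]/-q[:,2],c["cy"]-c["fy"]*q[:,1]/-q[:,2]]
def blob(c,mask,near,r):
    m=np.zeros(mask.shape,np.uint8);x,y=near;m[y-r:y+r,x-r:x+r]=mask[y-r:y+r,x-r:x+r]
    n,l,s,ce=cv2.connectedComponentsWithStats(m.astype(np.uint8))
    i=1+np.argmax(s[1:,4]);return (l==i),ce[i],s[i,4]
def masks(c):
    im=c["image"].astype(int);b,g,r=im[...,0],im[...,1],im[...,2]
    return dict(blue=(b>g+40)&(b>r+40),green=(g>r+40)&(g>b+40),dark=im.max(2)<75,
      white=(im.min(2)>120)&(r-b<28),orange=(r>b+60)&(r>g+40))
E
python3 - <<'E'
from h import *
C={n:np.load(f"pics/{n}0.npy",allow_pickle=True).item() for n in("top","scene")}
P=dict(top=dict(port=(285,191),tab=(328,199),tray=(443,182),white=(390,251),green=(391,195),blue=(446,234),disc=(277,159)),
 scene=dict(port=(351,196),tab=(313,215),tray=(218,322),white=(219,237),green=(262,268),blue=(173,284),disc=(385,206)))
for n,c in C.items():
    for k,z in dict(port=44,white=0,green=0,blue=0,tab=44,tray=14).items():
        x,y=P[n][k];print(n,k,c["image"][y,x],c["image"][y,x-5:x+14:2].max(1),np.round(plane(c,P[n][k],z)[0]))
    t=[cv2.resize(c["image"][y-25:y+25,x-25:x+25],(250,250),interpolation=cv2.INTER_NEAREST) for x,y in [P[n][k] for k in("port","tab","white")]]
    u=[cv2.resize(c["image"][y-25:y+25,x-25:x+25],(250,250),interpolation=cv2.INTER_NEAREST) for x,y in [P[n][k] for k in("blue","green","tray")]]
    cv2.imwrite(f"pics/{n}crop.png",np.vstack([np.hstack(t),np.hstack(u)]))
E
```

```text
top port [143 137 129] [142 145 144 144 142 144  84 119 139 139] [577. 129.  44.]
top white [142 137 130] [144 143 143 142 141 143  77  95 131 132] [ 407. -187.    0.]
top green [ 57 121  58] [119 121 121 121 122 114  59 121 130 130] [ 576. -190.    0.]
top blue [123  61  47] [126 124 124 123 122 124  88  81 130 130] [ 460. -356.    0.]
top tab [ 50  95 125] [ 75  89 127 127 113 123 129 131 132 130] [556.   3.  44.]
top tray [83 58 44] [84 84 84 83 83 84 84 86 73 85] [ 616. -345.   14.]
scene port [160 201 190] [201 201 200 201 201 199 103  91 196 195] [576. 136.  44.]
scene white [177 199 191] [199 201 200 199 200 191  67  53 180 191] [ 397. -175.    0.]
scene green [ 43 144  47] [144 146 145 146 144 145 140  56  68 191] [ 565. -177.    0.]
scene blue [163  66  49] [163 163 164 163 165 163 103  51  48 183] [ 450. -346.   -0.]
scene tab [ 35  63 114] [118  97 110 112  92  69  69  69  69  57] [556.  10.  44.]
scene tray [115  79  54] [117 115 115 116 115 114 113 112 113 114] [ 627. -349.   14.]
```

View pics/topcrop.png

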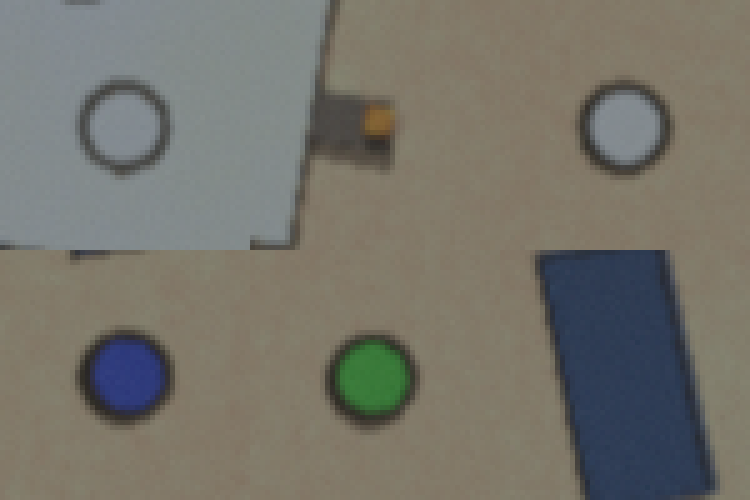

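View pics/scenecrop.png

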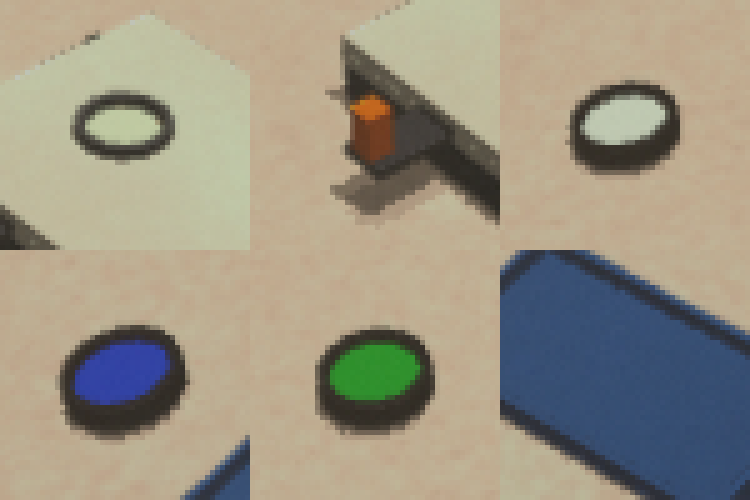

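The crops resolve the collar around the port, the dark mount rims, the orange tab top and the tray edges. Next I measure sub-pixel centres in both views.

```bash
cat > meas.py <<'E'
from h import *
P=dict(top=dict(port=(285,191),tab=(328,199),tray=(443,182),white=(390,251),green=(391,195),blue=(446,234),top=(290,200)),
 scene=dict(port=(351,196),tab=(313,215),tray=(218,322),white=(219,237),green=(262,268),blue=(173,284),top=(350,205)))
def fill(m): 
    cs,_=cv2.findContours(m.astype(np.uint8),cv2.RETR_EXTERNAL,cv2.CHAIN_APPROX_NONE);return max(cs,key=cv2.contourArea)
def tri(cs,pxs):
    A=np.zeros((3,3));b=np.zeros(3)
    for c,p in zip(cs,pxs):
        o,d=ray(c,p);d=d[0]/np.linalg.norm(d[0]);M=np.eye(3)-np.outer(d,d);A+=M;b+=M@o
    return np.linalg.solve(A,b)
def soft(c,k,ctr,r):  # disc: threshold half-way between inside colour and dark rim
    im=cv2.resize(c["image"],None,fx=4,fy=4,interpolation=cv2.INTER_CUBIC).astype(int).max(2)
    x,y=ctr;X,Y=int(4*x+1.5),int(4*y+1.5)
    inn=np.median(im[Y-8:Y+8,X-8:X+8]);w=im[Y-4*r:Y+4*r,X-4*r:X+4*r];thr=(inn+w.min())/2
    n,l=cv2.connectedComponents((w>thr).astype(np.uint8),connectivity=4)
    m=(l==l[4*r,4*r]);yy,xx=np.nonzero(m);return np.array([(xx.mean()+X-4*r-1.5)/4,(yy.mean()+Y-4*r-1.5)/4]),m.sum()/16
if __name__=="__main__":
    C={n:np.load(f"pics/{n}0.npy",allow_pickle=True).item() for n in("top","scene")}
    for k,z in dict(port=48,white=15,green=15,blue=15).items():
        px=[];o=[]
        for n,c in C.items():
            p,a=soft(c,k,P[n][k],14);px.append(p);o.append(np.round(plane(c,p,z)[0],1));o.append(round(a))
        print(k,*o,"tri",np.round(tri(C.values(),px),1))
    for n,c in C.items():
        im=c["image"].astype(int);b,g,r=im[...,0],im[...,1],im[...,2]
        m,ce,a=blob(c,masks(c)["orange"],P[n]["tab"],14);print(n,"tab",a,ce,np.round(plane(c,ce,61)[0],1))
        mt=(b>r+20)&(b>=g+8)
        ct=fill(blob(c,mt,P[n]["tray"],55)[0]);w=plane(c,ct[:,0],14)[:,:2]
        print(n,"tray",cv2.minAreaRect(w.astype(np.float32)))
        x,y=P[n]["port"];ref=im[y+12,x] if n=="top" else im[y+15,x]
        m=(abs(im-ref).max(2)<30)
        if n=="top": m=m&(b>r)
        ct=fill(cv2.morphologyEx(blob(c,m,P[n]["top"],70)[0].astype(np.uint8),cv2.MORPH_OPEN,np.ones((5,5))));w=plane(c,ct[:,0],44)[:,:2]
        print(n,"base",ref,cv2.minAreaRect(w.astype(np.float32)))
    for n,c in C.items(): # depth checks
        print(n,[(k,[round(float(v),0) for v in ray(c,P[n][k])[0]+ray(c,P[n][k])[1][0]*c["range_z"][P[n][k][1],P[n][k][0]]]) for k in P[n]])
E
python3 meas.py
```

```text
port [576.8 130.2  48. ] 156 [576.8 131.5  48. ] 88 tri [577.  130.5  48.6]
white [ 407.1 -182.9   15. ] 158 [ 406.6 -182.4   15. ] 123 tri [ 407.2 -182.7   15.5]
green [ 573.7 -184.7   15. ] 151 [ 573.8 -184.3   15. ] 162 tri [ 573.8 -184.5   15.1]
blue [ 461.  -351.8   15. ] 155 [ 460.7 -351.8   15. ] 178 tri [ 461.  -351.8   15.2]Traceback (most recent call last):
  File "meas.py", line 26, in <module>
    m,ce,a=blob(c,masks(c)["orange"],P[n]["tab"],14);print(n,"tab",a,ce,np.round(plane(c,ce,61)[0],1))
           ~~~~^^^^^^^^^^^^^^^^^^^^^^^^^^^^^^^^^^^^^
  File "h.py", line 14, in blob
    i=1+np.argmax(s[1:,4]);return (l==i),ce[i],s[i,4]
        ~~~~~~~~~^^^^^^^^^
    return _wrapfunc(a, 'argmax', axis=axis, out=out, **kwds)
    return bound(*args, **kwds)
ValueError: attempt to get argmax of an empty sequence
```

Excellent agreement across views. Next I loosen the orange mask.

```bash
sed -i 's/orange=(r>b+60)&(r>g+40)/orange=(r>b+45)\&(r>g+18)/' h.py; python3 meas.py
```

```text
port [576.8 130.2  48. ] 156 [576.8 131.5  48. ] 88 tri [577.  130.5  48.6]
white [ 407.1 -182.9   15. ] 158 [ 406.6 -182.4   15. ] 123 tri [ 407.2 -182.7   15.5]
green [ 573.7 -184.7   15. ] 151 [ 573.8 -184.3   15. ] 162 tri [ 573.8 -184.5   15.1]
blue [ 461.  -351.8   15. ] 155 [ 460.7 -351.8   15. ] 178 tri [ 461.  -351.8   15.2]
top tab 30 [328.26666667 197.8       ] [557.3   2.7  61. ]
top tray ((618.1815185546875, -344.1410217285156), (157.6641845703125, 72.52973937988281), 10.980107307434082)
top base [139 138 130] ((596.30322265625, 127.2752685546875), (176.7058563232422, 196.93002319335938), 81.43299865722656)
scene tab 134 [309.57462687 214.64179104] [563.6 -10.3  61. ]
scene tray ((623.5968627929688, -345.60430908203125), (168.56396484375, 78.45708465576172), 10.333662033081055)
scene base [156 186 190] ((556.496826171875, 151.76217651367188), (455.78271484375, 635.7764892578125), 40.30586624145508)
top [('port', [577.0, 129.0, 47.0]), ('tab', [554.0, 4.0, 64.0]), ('tray', [617.0, -347.0, 6.0]), ('white', [407.0, -185.0, 12.0]), ('green', [575.0, -188.0, 10.0]), ('blue', [460.0, -353.0, 11.0]), ('top', [551.0, 114.0, 41.0])]
scene [('port', [578.0, 133.0, 47.0]), ('tab', [566.0, -1.0, 55.0]), ('tray', [621.0, -345.0, 6.0]), ('white', [409.0, -183.0, 12.0]), ('green', [577.0, -185.0, 15.0]), ('blue', [464.0, -351.0, 14.0]), ('top', [599.0, 104.0, 44.0])]
```

```bash
cat > rb.py <<'E'
from workcell import *
import numpy as np
def F(deg):  # tool down, closing axis at angle deg
    a=np.radians(deg);y=np.array([np.cos(a),np.sin(a),0]);z=np.array([0,0,-1.]);return np.c_[np.cross(y,z),y,z]
def st(tag):
    s=read_state();print(tag,round(s["time"],1),np.round(s["eef_pos"],1),"gap",round(s["finger_gap"],1),"gf",np.round(s["gripper_force"],1),"ft",np.round(s["ft_force"],1),"q7",round(s["qpos"][6],2));return s
YB=-8.57; by=np.array([np.sin(np.radians(-YB)),np.cos(np.radians(YB)),0])
TAB=np.array([557.3,2.7,0]); TRAY=np.array([619.5,-344.8,0]); TY=10.7
PORT=np.array([577.,130.7,0]); M=dict(white=(407,-182.7),green=(573.8,-184.5),blue=(461,-351.8))
E
cat > s1.py <<'E'
from rb import *
import sys
a=np.radians(TY);tt=TRAY-54.5*np.array([np.cos(a),np.sin(a),0])
for h in(0,180):
    for p,y in((TAB+[0,0,150],YB+h),(TAB-105*by+[0,0,37],YB+h),(tt+[0,0,80],YB-90+TY-81.43+90+h)):
        q=inverse_kinematics(p,F(y));print(h,p.round(),round(y,1),None if q is None else np.round(q,2))
E
python3 s1.py
```

```text
0 [557.   3. 150.] -8.6 [ 0.27  0.52 -0.52  1.81  0.32  0.9  -0.55]
0 [ 542. -101.   37.] -8.6 [ 0.34  0.66 -0.36  1.9   0.37  0.64 -0.4 ]
0 [ 566. -355.   80.] -79.3 [ 0.48  0.72 -0.02  1.57  0.02  0.85 -0.93]
180 [557.   3. 150.] 171.4 [-0.85  0.89  1.26  1.87 -0.95  1.15 -2.52]
180 [ 542. -101.   37.] 171.4 [-0.4   0.78  0.7   1.94 -0.77  0.71 -2.52]
180 [ 566. -355.   80.] 100.7 [ 0.9   0.82 -0.7   1.55  0.59  1.    1.78]
```

Run:
```python
from rb import *
import cv2
movep(TAB+[0,0,150],F(YB)); movel(TAB+[0,0,37]); st("at"); clamp(); st("clamped")
movel(TAB-106*by+[0,0,37],max_speed=80); st("pulled")
movel(TAB-106*by+[0,0,85],max_speed=80); st("lift")
for n in("top","scene"): c=camera(n);np.save(f"pics/{n}1.npy",c,allow_pickle=True);cv2.imwrite(f"pics/{n}1.png",c["image"])
cv2.imwrite("pics/s1c.png",cv2.resize(c["image"][120:320,140:440],(780,520)))
```

```text
at 3.3 [557.8   2.7  37.7] gap 85.4 gf 0.0 ft [-0.3 -0.4  0.8] q7 -0.65
clamped 4.0 [557.3   2.7  37. ] gap 0.1 gf 0.0 ft [-0.3 -0.1  0.8] q7 -0.65
pulled 5.5 [ 541.6 -101.5   37. ] gap -0.1 gf 0.0 ft [-0.7  1.3  0.4] q7 -0.47
lift 6.2 [ 541.4 -102.2   84.9] gap 0.1 gf 0.0 ft [-1.2  0.6 -0.4] q7 -0.42
```

View pics/s1c.png

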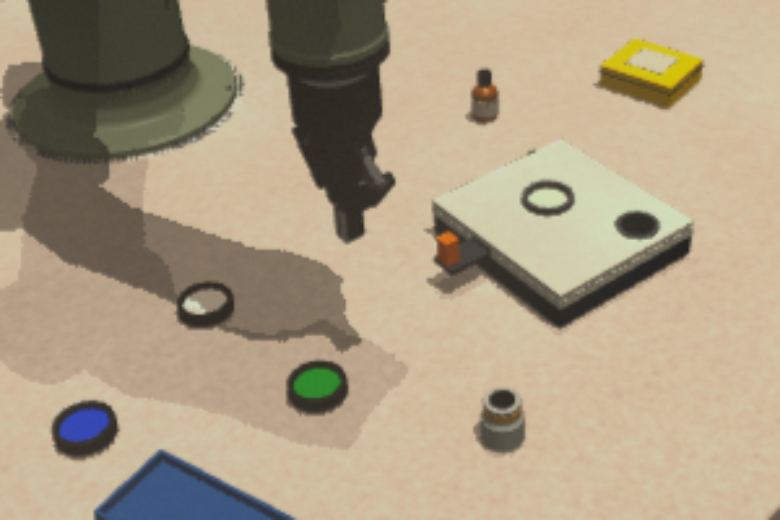

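The gripper missed: the fingers closed on nothing, and the tab is still at crop pixel (447,247). I'll re-measure the tab by triangulating both views, and check the gripper tip too.

Run:
```python
from meas import *
for t in "01":
    C={n:np.load(f"pics/{n}{t}.npy",allow_pickle=True).item() for n in("top","scene")}
    T=[]
    for n,c in C.items():
        m,ce,a=blob(c,masks(c)["orange"],P[n]["tab"],20);yy,xx=np.nonzero(m)
        print(t,n,a,ce,xx.min(),xx.max(),yy.min(),yy.max(),np.round(plane(c,ce,61)[0],1))
        o,d=ray(c,np.c_[xx,yy]);w=o+d*c["range_z"][yy,xx][:,None];print("depth median",np.round(np.median(w,0),1),"z max",np.round(np.percentile(w[:,2],[5,50,95]),1))
    c=C["scene"];print("pred scene for top-tab",proj(c,[557.3,2.7,61]),proj(c,[557.3,2.7,33]))
    print(plane(c,(312.2,211.6),61))
print("tip", proj(C["scene"],[541.4,-102.2,84.9]))
ce=[proj(C["scene"],[541.4,-102.2,84.9])[0]]
```

```text
0 top 30 [328.26666667 197.8       ] 326 331 195 200 [557.3   2.7  61. ]
depth median [556.9   3.5  60.5] z max [53.5 60.5 64.1]
0 scene 396 [302.02272727 212.58333333] 293 316 195 232 [543.4 -16.7  61. ]
depth median [495.2  16.1   1.3] z max [-1.7  1.3 60.9]
pred scene for top-tab [[311.36612958 211.23699178]] [[311.79460085 219.90371675]]
[[559.92556693   3.0024823   61.        ]]
1 top 31 [328.29032258 197.70967742] 326 331 195 200 [557.6   2.6  61. ]
depth median [556.9   3.3  59.3] z max [43.3 59.3 64.5]
1 scene 529 [301.59546314 213.20037807] 293 316 195 234 [544.4 -19.2  61. ]
depth median [494.1  19.8   1.2] z max [-1.6  1.2 58.9]
pred scene for top-tab [[311.36612958 211.23699178]] [[311.79460085 219.90371675]]
[[559.92556693   3.0024823   61.        ]]
tip [[275.53450674 220.99007923]]
```

The tab is where I measured it and did not move. But the fingertip in the image, about (273,212), sits some 9 px above the projected TCP at (275.5,221). Next I check the true tip position by depth.

Run:
```python
from meas import *
for n in("top","scene"):
    c=np.load(f"pics/{n}1.npy",allow_pickle=True).item()
    yy,xx=np.mgrid[0:400,0:640];o,d=ray(c,np.c_[xx.ravel(),yy.ravel()]);w=o+d*c["range_z"].ravel()[:,None]
    m=(np.hypot(w[:,0]-541,w[:,1]+102)<70)&(w[:,2]>40)&(w[:,2]<190)
    v=w[m];px=np.c_[xx.ravel(),yy.ravel()][m]
    i=np.argsort(v[:,2])
    print(n,len(v));print(np.round(np.c_[px[i][:10],v[i][:10]]));
    for z in range(90,190,15):
        s=v[abs(v[:,2]-z)<8]
        if len(s): print(z,len(s),s[:,:2].min(0).round(),s[:,:2].max(0).round())
c=camera=np.load("pics/top1.npy",allow_pickle=True).item()
print(proj(c,[541.4,-102.2,84.9]))
t=np.load("pics/top1.npy",allow_pickle=True).item()["image"][120:220,280:440];s=np.load("pics/scene1.npy",allow_pickle=True).item()["image"][150:250,220:340]
cv2.imwrite("pics/tip.png",np.vstack([cv2.resize(t,(480,300)),cv2.resize(s,(480,300))[:, :480]]))
```

```text
top 12
[[364. 210. 515. -87. 167.]
 [364. 211. 512. -87. 167.]
 [364. 209. 517. -87. 168.]
 [364. 212. 509. -86. 173.]
 [364. 213. 506. -86. 178.]
 [364. 215. 501. -86. 179.]
 [364. 214. 503. -85. 181.]
 [365. 211. 511. -88. 183.]
 [366. 212. 508. -90. 185.]
 [364. 216. 498. -85. 188.]]
165 4 [509. -87.] [517. -86.]
180 7 [498. -90.] [511. -85.]
scene 368
[[ 274.  213.  548. -109.  116.]
 [ 276.  212.  548. -104.  116.]
 [ 271.  212.  540. -112.  117.]
 [ 274.  212.  546. -107.  117.]
 [ 277.  211.  549. -101.  118.]
 [ 275.  212.  548. -106.  118.]
 [ 273.  213.  548. -112.  118.]
 [ 279.  210.  550.  -96.  119.]
 [ 278.  211.  552. -100.  119.]
 [ 273.  212.  547. -111.  120.]]
120 33 [ 534. -115.] [555. -96.]
135 62 [ 535. -115.] [558. -97.]
150 44 [ 529. -116.] [558. -98.]
165 98 [ 507. -121.] [578. -94.]
180 125 [ 494. -122.] [593. -96.]
[[365.67674029 203.08093447]]
```

View pics/tip.png

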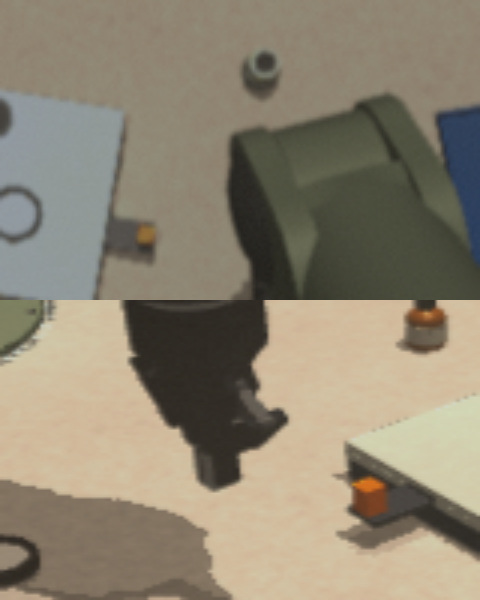

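By depth the closed fingertip is at z≈115 while the state reports 85, a 29 mm discrepancy along the tool (xy agrees). I'll confirm it with a guarded touch on the bare table below.

Run:
```python
from rb import *
p=np.array(read_state()["eef_pos"]);
movel([p[0],p[1],0],max_speed=150,guard=8);st("0")
try: print(movel([p[0],p[1],-45],max_speed=25,guard=6))
except PlanningError as e: print(e)
st("touch")
```

```text
0 7.1 [ 5.416e+02 -1.020e+02  5.000e-01] gap -0.1 gf 0.0 ft [ 0.2  0.4 -0. ] q7 -0.5
True
touch 8.2 [ 541.2 -102.1  -30.1] gap 0.2 gf 4.5 ft [-1.2 -1.3  8.5] q7 -0.53
```

Confirmed: the fingertips are about 29.5 mm short of the reported TCP, so I'll correct for it. Retrying the slider.

```bash
cat >> rb.py <<'E'
DZ=-29.5
TAB=np.array([557.8,2.8,0])
def mv(p,z,deg=None,speed=150,guard=None): return movel([p[0],p[1],z+DZ],None if deg is None else F(deg),max_speed=speed,guard=guard)
E
python3 - <<'E'
from rb import *
import cv2
p=read_state()["eef_pos"]; mv(p,110); open_gripper()
mv(TAB,110); mv(TAB,37); clamp(); s=st("clamped")
if s["finger_gap"]>12:
    E=TAB-106*by
    mv(E,37,speed=80); st("pulled")
    mv(E,90,speed=80); st("lift")
c=camera("scene");cv2.imwrite("pics/s2c.png",cv2.resize(c["image"][120:320,140:440],(780,520)))
E
```

```text
clamped 12.0 [557.9   2.7   7.7] gap 14.5 gf 62.1 ft [-1.3 -0.2  5.1] q7 -0.68
pulled 13.5 [ 542.1 -101.4    7.5] gap 14.7 gf 61.6 ft [ 1.2 -0.1 -0.1] q7 -0.51
lift 14.3 [ 541.8 -102.1   60.3] gap 14.6 gf 61.6 ft [-0.1 -0.4 -0.7] q7 -0.46
```

View pics/s2c.png

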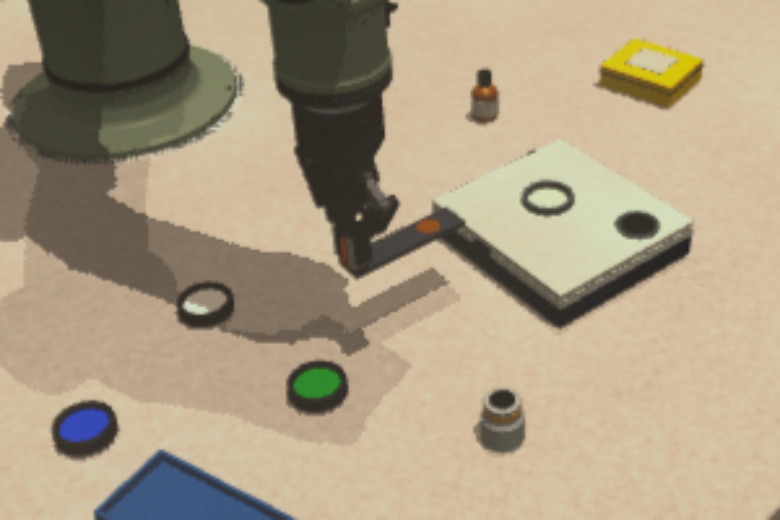

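The slider is held level and fully out (bar end near (450,215) in the crop). On to the tray.

Run:
```python
from rb import *
import cv2
a=np.radians(TY);tt=TRAY-54.5*np.array([np.cos(a),np.sin(a),0])
mv(tt,90,YB-(81.43-TY),speed=120); st("over")
mv(tt,24,speed=100); print(mv(tt,13,speed=25,guard=4)); st("down")
open_gripper(); wait(.2); mv(tt,110); st("up")
c=camera("scene");cv2.imwrite("pics/s3c.png",cv2.resize(c["image"][220:380,100:340],(780,520)))
movep([M["white"][0],M["white"][1],150+DZ],F(-79.3)); st("w")
c=camera("top");cv2.imwrite("pics/t3.png",c["image"]);cv2.imwrite("pics/t3c.png",cv2.resize(c["image"][130:280,350:500],(600,600)))
```

```text
over 16.6 [ 566.  -354.5   60.6] gap 14.4 gf 61.5 ft [-0.4 -0.2 -0.5] q7 -1.03
True
down 17.8 [ 566.2 -355.1  -14.1] gap 14.6 gf 63.0 ft [-2.5  1.1 11.2] q7 -1.05
up 19.5 [ 565.5 -354.7   79.7] gap 85.2 gf 0.0 ft [-0.4 -0.1 -0.7] q7 -1.03
w 20.5 [ 408.1 -183.4  120.4] gap 85.3 gf 0.0 ft [-0.5 -1.   0.1] q7 -1.22
```

View pics/s3c.png

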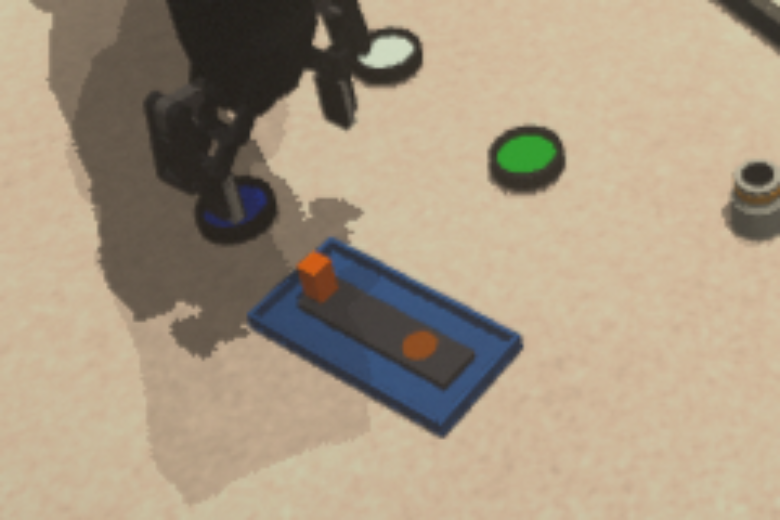

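View pics/t3c.png

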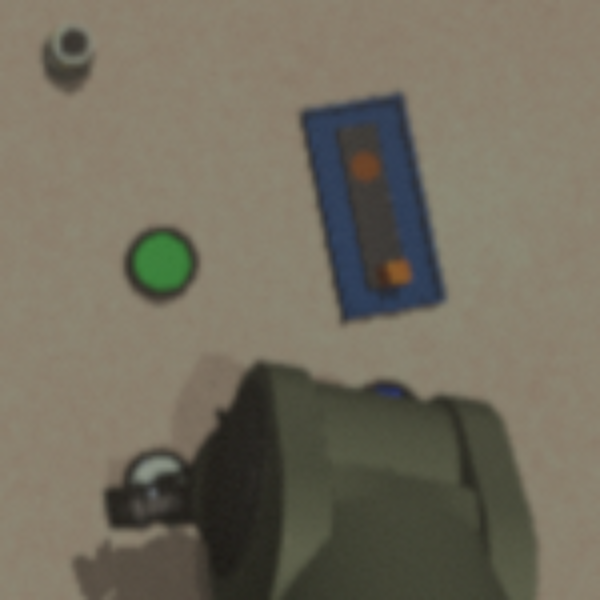

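The slider lies flat and centred in the tray: tab at (315,265) in the scene crop, clear of all walls. Now the white mount, with a check of how it sits once held over the port.

Run:
```python
from rb import *
import cv2
q0=np.array(read_state()["qpos"])
best=None
for a in(-100,-79,-60,-40):
    r=[inverse_kinematics([x,y,z+DZ],F(a)) for x,y,z in [(*M["white"],1),(*M["blue"],1),(*M["green"],1),(PORT[0],PORT[1],80)]]
    d=[None if q is None else round(float(np.abs(np.array(q)-q0).max()),2) for q in r];print(a,d)
A=-79.3
mv(M["white"],40); mv(M["white"],1,speed=80); st("at"); clamp(); st("cl")
mv(M["white"],110); movep([PORT[0],PORT[1],110+DZ],F(A)); st("over port")
wait(.3);st("settled")
for n in("top","scene"): c=camera(n);np.save(f"pics/{n}4.npy",c,allow_pickle=True);cv2.imwrite(f"pics/{n}4.png",c["image"])
cv2.imwrite("pics/s4c.png",cv2.resize(c["image"][100:260,260:460],(750,600)))
```

```text
-100 [0.4, 0.41, 0.46, 0.96]
-79 [0.37, 0.41, 0.43, 0.68]
-60 [0.36, 0.5, 0.44, 0.56]
-40 [0.43, 0.78, 0.44, 0.51]
at 22.1 [ 407.1 -182.7  -28.3] gap 85.2 gf 0.0 ft [-0.3 -0.4 -0.1] q7 -1.32
cl 22.5 [ 407.3 -182.9  -27.7] gap 52.1 gf 58.6 ft [-2.5  1.4 19.9] q7 -1.32
over port 24.7 [576.9 128.8  80.3] gap 51.2 gf 62.5 ft [ 0.4 -1.  -1.2] q7 -1.84
settled 25.0 [577.1 130.   80.6] gap 51.5 gf 62.5 ft [ 0.2 -0.1 -0.3] q7 -1.84
```

View pics/s4c.png

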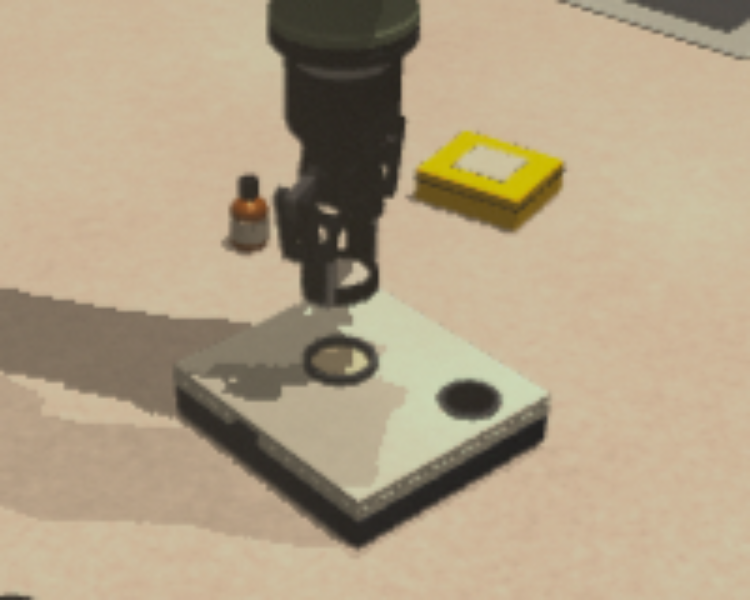

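The white mount is held upright, rim centred at crop column 341, the same as the port collar (303–378). Lowering it with a guard.

```bash
cat >> rb.py <<'E'
def seat(zs):   # zs: expected tip command when seated
    mv(PORT,zs+14,speed=80); wait(.2)
    h=mv(PORT,zs-4,speed=20,guard=6); return h,st("seat, expect tip %.1f got %.1f"%(zs,read_state()["eef_pos"][2]-DZ))
E
python3 - <<'E'
from rb import *
print(seat(48)[0])
E
```

```text
seat, expect tip 48.0 got 49.0 26.7 [576.9 130.7  19.5] gap 51.8 gf 63.5 ft [-1.5 -0.1  8.6] q7 -1.87
True
```

Run:
```python
from rb import *
import meas,cv2
open_gripper(); wait(.2); mv(PORT,120); st("up")
movep([M["blue"][0],M["blue"][1],120+DZ],F(-79.3)); st("b")
for n,p in(("top",(285,191)),("scene",(351,192))):
    c=camera(n);np.save(f"pics/{n}5.npy",c,allow_pickle=True)
    q,a=meas.soft(c,0,tuple(np.round(meas.proj(c,[577,130.7,62])[0]).astype(int)),14);print(n,a,meas.plane(c,q,62)[0].round(1))
cv2.imwrite("pics/s5c.png",cv2.resize(c["image"][140:260,270:430],(760,570)))
```

```text
up 28.0 [576.7 130.6  89.9] gap 85.5 gf 0.0 ft [ 0.2 -0.  -0.8] q7 -1.84
b 29.8 [ 461.9 -350.7   90.5] gap 85.6 gf 0.0 ft [0.7 0.3 0.2] q7 -0.97
top 166.4375 [576.5 129.6  62. ]
scene 96.6875 [576.2 131.3  62. ]
```

View pics/s5c.png

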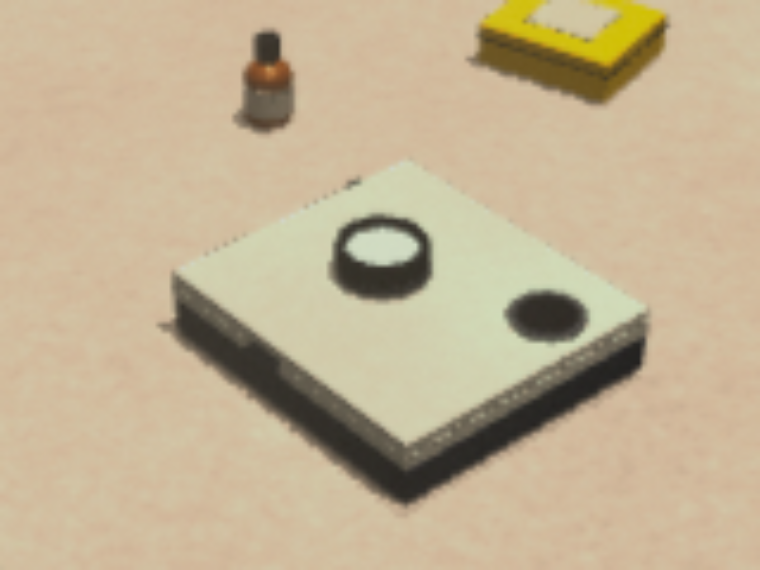

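The white mount is seated level at (576.4, 130.5), disc centre at crop (382,247). Blue and green follow the same cycle, with a height check before each release.

```bash
cat > stack.py <<'E'
from rb import *
import sys,meas,cv2
k,z=sys.argv[1],float(sys.argv[2]); m=M[k]; P=np.array([576.6,130.6])
import rb; rb.PORT=P
movep([*m,60+DZ],F(-79.3)); mv(m,3,speed=90); clamp(); s=st("cl"); off=s["eef_pos"][2]-DZ
assert 49<s["finger_gap"]<57
mv(m,z+60); movep([*P,z+60+DZ],F(-79.3)); h,s=seat(z+off)
ok=h and abs(s["eef_pos"][2]-DZ-z-off)<2; print("ok",ok)
if ok:
    open_gripper(); wait(.2); mv(P,z+70); movep([461,-200,180],F(-79.3)); st("away")
    zc=z+15
    for n in("top","scene"):
        c=camera(n);np.save(f"pics/{n}_{k}.npy",c,allow_pickle=True)
        q,a=meas.soft(c,0,tuple(np.round(meas.proj(c,[*P,zc])[0]).astype(int)),14);print(n,a,meas.plane(c,q,zc)[0].round(1))
    cv2.imwrite(f"pics/s_{k}.png",cv2.resize(c["image"][140:340,150:450],(780,520)))
E
python3 stack.py blue 60
```

```text
cl 31.4 [ 461.3 -352.   -25.5] gap 52.1 gf 59.5 ft [-3.3  2.3 16.4] q7 -1.01
seat, expect tip 64.0 got 64.2 35.7 [576.5 130.6  34.7] gap 51.6 gf 63.3 ft [-1.4 -0.7  7.3] q7 -1.87
ok True
away 38.3 [ 461.6 -198.9  179.6] gap 85.3 gf 0.0 ft [-0.4  0.8 -0.5] q7 -1.18
top 170.5625 [575.9 129.3  75. ]
scene 96.9375 [575.9 131.1  75. ]
```

Blue is nested at the expected height and centred. Green next.

```bash
python3 stack.py green 73
```

```text
cl 40.4 [ 574.2 -184.7  -25.5] gap 50.8 gf 60.5 ft [-3.6  1.  12.5] q7 -1.35
seat, expect tip 77.0 got 77.0 44.2 [576.5 130.6  47.5] gap 50.9 gf 63.4 ft [-1.4 -0.1  9.1] q7 -1.87
ok True
away 46.8 [ 461.6 -198.9  179.7] gap 85.6 gf 0.0 ft [0.5 0.8 0.1] q7 -1.18
top 177.9375 [576.3 129.4  88. ]
scene 94.9375 [576.  131.2  88. ]
```

View pics/s_green.png

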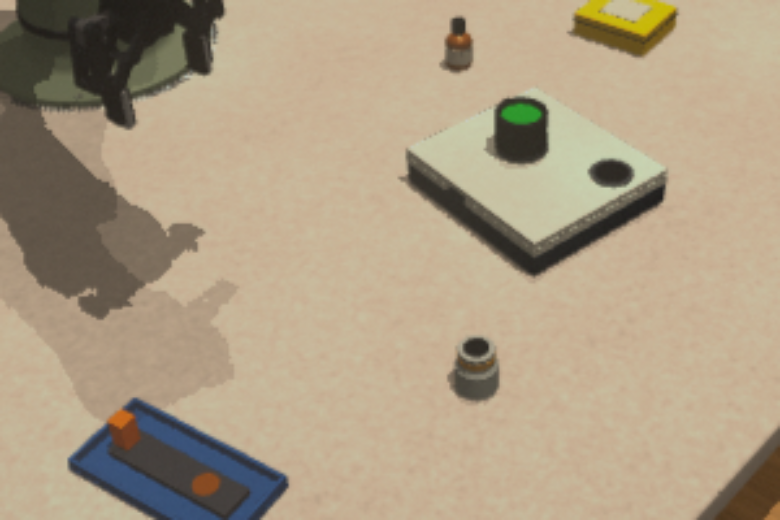

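The stack is upright with green on top at (521,115), the slider is flat in the tray, and the bystanders are in place. Handing in.

```bash
python3 -c "
from workcell import *
print(finish_job())"
```

```text
the job is handed in; nothing more can be done
None
```

I handed the job in at about 47 s, with the slider flat in the tray and the white, blue and green mounts nested on the port; the first slider grasp missed because the fingertips sit 29.5 mm short of the reported TCP, which I corrected for. No verdict came back.

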